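Set a steel strip to its bend line on the bending board

TASK

Get the steel strip on the bending board ready to be clamped and bent: push it with the fingertips so that its long side lies flush along the board's fence and its pencil line is right at the board's steel-capped edge, with the short end beyond the line overhanging. Only push or slide the strip - do not pick it up or let it tip or fall off - and leave the other things where they are.

Things in the scene. Friction and masses are not known exactly. Their poses are not given: they have to be found in the camera images.
- board: Bending board fixed on the table: dark timber block 150 mm (its x) by 300 mm (its y) and 40 mm high (z up); origin at the centre of its underside. Its edge at y = -150 mm (to the robot's right) is capped with steel, flush. Along its far side stands a low aluminium fence over the whole length, 14 mm wide and 12 mm high above the board's top; its inner face is at x = +61 mm. The rest of the top is flat and open at the ends. Its yaw varies by up to 0.35 rad
- strip: Loose flat steel strip 40 mm (its x) by 180 mm (its y), 6 mm thick, about 0.25 to 0.45 kg, plain but for one black pencil line across its top, 45 mm from its right-hand end. Origin at the centre of its underside; the right-hand end (the one to overhang) is at y = -90 mm. It starts wholly on the board, 40 mm above the table, up to 0.15 rad askew and clear of the fence
- strip_line (a point): the middle of the pencil line, on the underside of the strip: x = 0, y = -45 mm in the strip's frame, axes as the strip's
- edge_mark (a point): the point on the top of the board's steel-capped edge where the middle of the pencil line comes to lie: x = +41, y = -150, z = +40 mm in the board's frame, axes as the board's
- coupling_2: pale pipe coupling 32 mm across, 36 mm high, standing on the board near its front right corner (about x -0.053, y -0.115 in the board's frame); leave it alone (origin at the centre of its underside)
- multimeter: multimeter 142x70x44 mm lying on the table to the left of the board; leave it alone (origin at the centre of its underside)
- tape_measure: tape measure 38x78x64 mm, left of the board; leave it alone (origin at the centre of its underside)
- glue_bottle: glue bottle 179 mm high, behind the board; leave it alone (origin at the centre of its underside)
- coupling_1: pipe coupling 42 mm across, 45 mm high, on the table behind and right of the board; leave it alone (origin at the centre of its underside)
- coupling_3: pipe coupling 52 mm across, 50 mm high, beside the other one; leave it alone (origin at the centre of its underside)

How it is judged (in metres and radians):
At the end, for the whole second after the job is handed in: The strip lies still and flat on the board, parallel to the fence within 0.05 rad, its long side within 4 mm of the fence, and its pencil line within 4 mm of the board's steel-capped edge (y of strip_line in the frame of edge_mark between -0.004 and 0.004 m and x of strip_line in the frame of edge_mark between -0.004 and 0.004 m and z of strip_line in the frame of edge_mark between -0.004 and 0.004 m and angle between the y axis of strip and the y axis of board, either way round below 0.05 rad and linear speed of strip below 0.005 m/s); the robot touches nothing.
It fails at once if the strip is lifted off the board (z of strip in the frame of board above 0.048 m).
It fails at once if the strip tips or falls off the board (angle between strip's own z axis and vertical above 0.15 rad or z of strip in the frame of board below 0.03 m).
It fails at once if another thing is moved by more than 20 mm (distance of any of coupling_2, multimeter, tape_measure, glue_bottle, coupling_1, coupling_3 from where it was at the start of the episode above 0.02 m).
It also fails if it takes over 43 s, if anything falls off the work surface, if the arm or the gripper's body presses on something with over 40 N, if the wrist force passes 120 N, or if a joint passes its speed limit or range.

ROBOT

A 6-joint arm with a two-finger parallel gripper is mounted at the origin on a cart in front of the work surface, level with it; the furniture and walls round the work are solid. World frame = base frame: x ahead of the robot, y to its left, z up, the work surface at z = 0. Lengths are in mm, angles in rad, forces in N, time in s.
With the tool pointing down it reaches from about 350 to 875 mm from the base axis. Payload 4.2 kg.
Tool frame: the origin (TCP) lies on the centre line of the jaws, within the pads' length; the fingertips stand 11 mm ahead of it and the grasp point (between the pads) lies 8 mm behind it; z points along the fingers, y is the line along which they close (so a half turn about z gives the same grasp; the last joint's range is limited). The gripper opens to 85 mm and grips with 20 to 120 N. Pads are 22 mm wide; open, the fingers measure 114 mm over their backs; the gripper's body (76 mm by 85 mm) begins 54 mm behind the grasp point. The pads swing forward as they close: fully open they stand 13 mm farther back than shut.
Start: joints at [-0.949, 0.385, 0.008, 0, -1.194, -0.259], TCP at [221.822, -584.289, 242.312] pointing down, gripper open.
Joint ranges: [-3.14, 3.14], [-1.21, 2.06], [-1.07, 1.41], [-3.16, 2.05], [-2.99, -0.16], [-3.1, 3.1]. Speed limits (rad/s): [2.79, 2.79, 3.14, 3.14, 3.14, 3.14].

INTERFACE

Orientations are given as a rotation vector (axis times angle).
In Python, from plant import manip gives the robot as it stands. The module is installed in compiled form; this text tells all that it offers.
- The arm moves only by the tool send_rows, never from a script. Its argument "series" is a list of rows, each a list of 5 numbers: the gripper's target within -1 to 1 (fully open at 1, half-way at 0, shut at -1), then the shift along the world's x, y, z in cm, then the turn about the world's z in rad. A call has 1 to 12 rows; each row shifts and turns the commanded pose from where the row before left it; what a row does not reach is not made up. A row lasts 1/12 s, in which the tool goes at most 41.7 mm and 7.16 degrees, less where a joint would pass 70% of its speed; a pose out of reach is approached as far as the arm can. A call with a gripper value outside its range is refused whole. The fingers move at their own pace and stop on an object; the grip force is fixed at half the most. Time passes only in rows, so rows that do not move let the fingers close. It gives the time, the measured TCP pose, the force, the opening and the grip force at its end, in the units of the state.
- manip.read_state(): the state, without advancing time (a new reading comes with each control period).
- manip.grab_frame(name): name is "side" or "top" or "wrist"; returns a dict with "color" (420x560x3 uint8, red, green, blue), "mtx" (3x3 intrinsics, pixels), "k1" (the pictures are not rectified: a ray, as slopes to the right and down, at radius r is drawn at 1 + k1 r^2 times it, then the intrinsics apply), "eye" and "rotation" of the camera in the world; the wrist camera has in their place "tool_from_camera" (4x4, takes a point from camera to tool coordinates, whose origin is the TCP and whose axes are the flange's). Camera axes: x right, y up, looking along -z (the intrinsics and any distortion apply to the point x, -y, -z); pixel columns grow to the right and rows downward; lengths in mm; the calibration is good to about 2 mm. A picture is of the moment at which its call begins: read the wrist's pose just before it. There is no depth.
- manip.job_done(): hands the job in; it is judged then, once.
The state is a dict: "t": time; "qpos": joint angles; "joint_velocities": joint speeds; "tau": joint torques, N m; "tcp_pos": TCP position; "orientation": TCP orientation; "force": force on the tool from outside, world axes, zero at the start; "ft_torque": the same for the moment, N m; "finger_gap": finger opening in mm; "grasp_force": force on a finger pad.
Only numpy, scipy, OpenCV 4.12 (cv2) and the standard library are available. Lean on these libraries where they do the work, as an engineer would, in place of code of your own. Each camera call takes 0.05 s, during which the arm holds its last target. There are 200 camera calls.

## Working session

There is one attempt and no reset: what is moved stays moved. The work goes in short steps, Python scripts to look and compute and a tool call to move; the robot and the scene stay as the last step left them, time stands still between calls to the robot, and variables do not carry over. Pictures are saved under pics/ and viewed, at most 10 in all, crops included, and the job is handed in when it is done.

Besides the shell and the picture viewer there is one more tool, called after "Emit:" in YAML: its name, and indented under it one key for each argument. send_rows: Moves the arm, as the interface text tells. Its arguments: {"type":"object","properties":{"series":{"type":"array","items":{"type":"array","items":{"type":"number"}}}},"required":["series"]}

```bash
mkdir -p pics
cat > h.py <<'E'
import numpy as np, cv2
from plant import manip
def ray(f,u,v):
    K=np.array(f["mtx"],float); k=f["k1"]
    d=np.array([k,0,0,0],float)
    p=cv2.undistortPoints(np.array([[[u,v]]],float),K,d)[0,0]
    return np.array(f["eye"],float),np.array(f["rotation"],float)@np.array([p[0],-p[1],-1.])
def onz(f,u,v,z):
    e,d=ray(f,u,v); return (e+d*(z-e[2])/d[2])[:2]
def save(f,n): cv2.imwrite("pics/"+n,f["color"][:,:,::-1])
E
python3 - <<'E'
from h import *
for n in("top","side"):
    f=manip.grab_frame(n); save(f,n+"0.png"); np.save(n+"0.npy",f,allow_pickle=True); print(n,f["eye"],f["k1"],f["mtx"])
print(manip.read_state())
E
```

```text
top [ 454.83639833   88.21743394 1227.50811765] -0.12187095574235243 [[420.55380713   0.         282.75631532]
 [  0.         420.55380713 210.0426425 ]
 [  0.           0.           1.        ]]
side [ 660.28715591 -880.78208302  731.11659062] -0.09780726587379623 [[396.3893023    0.         285.79457653]
 [  0.         396.3893023  217.40601288]
 [  0.           0.           1.        ]]
{'t': 0.1, 'qpos': array([-9.49395391e-01,  3.85524892e-01,  6.79511238e-03, -4.04763799e-04,
       -1.19398300e+00, -2.58612097e-01]), 'joint_velocities': array([-0.00088113, -0.00111098,  0.00300698,  0.00122829, -0.0003113 ,
       -0.00079982]), 'tau': array([ 2.92238028e-04, -3.93318379e+01,  1.88929063e+01,  4.19797003e+00,
       -2.61330017e-03,  1.69550424e-05]), 'tcp_pos': array([ 221.65630814, -583.86722358,  241.32088526]), 'orientation': array([ 5.66430621e-01, -3.08962164e+00, -2.97488941e-03]), 'force': array([-0.3489628 ,  0.81462792, -0.03317063]), 'ft_torque': array([-0.02460116, -0.05175073,  0.02220533]), 'grasp_force': 0.0, 'finger_gap': 85.31795316801258}
```

View pics/top0.png

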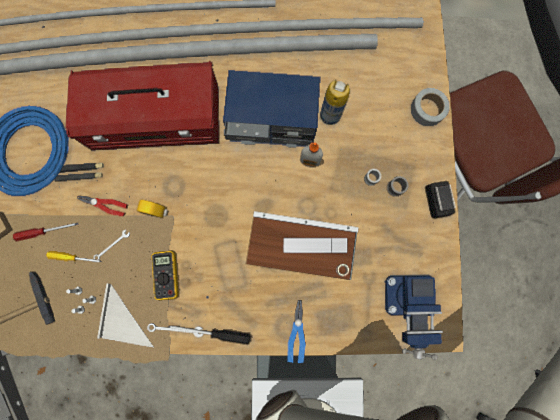

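View pics/side0.png

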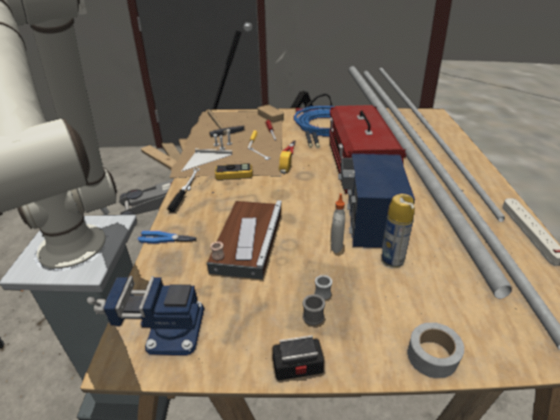

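The top view shows the board with corners near (254,213), (357,229), (352,279) and (247,263). The strip spans (284,238) to (347,253), with its line near u=331 and coupling_2 at (343,270). The side view agrees, and the right end is clear. Next I'll measure this coarsely.

Run:
```python
from h import *
f=np.load("top0.npy",allow_pickle=True).item()
im=f["color"]; c=im[200:292,235:370]
cv2.imwrite("pics/crop.png",cv2.resize(c[:,:,::-1],None,fx=5.9,fy=5.9,interpolation=cv2.INTER_CUBIC))
hsv=cv2.cvtColor(im,cv2.COLOR_RGB2HSV)
m=((hsv[...,1]<60)&(hsv[...,2]>170)).astype(np.uint8); m[:200]=0;m[292:]=0;m[:,:235]=0;m[:,370:]=0
n,l,s,_=cv2.connectedComponentsWithStats(m)
for i in range(1,n):
    if s[i,4]<15: continue
    ys,xs=np.where(l==i)
    z=46 if s[i,4]>300 else 52
    P=np.array([onz(f,x,y,z) for x,y in zip(xs,ys)],np.float32)
    print(s[i],cv2.minAreaRect(P),cv2.boxPoints(cv2.minAreaRect(P)).round(1).tolist())
for u,v in((254,213),(357,229),(352,279),(247,263)): print(u,v,onz(f,u,v,40))
```

```text
Traceback (most recent call last):
  File "h.py", line 9, in onz
    e,d=ray(f,u,v); return (e+d*(z-e[2])/d[2])[:2]
                                         ~^^^
IndexError: invalid index to scalar variable.
```

View pics/crop.png

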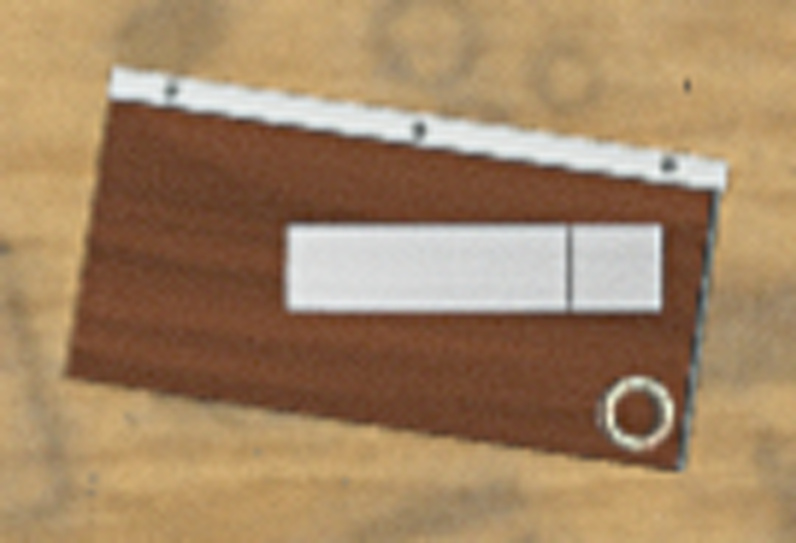

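The crop shows the strip with corners (286,224) to (662,312) at ×5.9 and the line at crop u≈570. The board is yawed about −0.15, and the camera rotation seems to be a rotation vector.

```bash
sed -i '2a from scipy.spatial.transform import Rotation as R\ndef rm(r):\n    r=np.array(r,float); return r if r.ndim==2 else R.from_rotvec(r).as_matrix()' h.py; sed -i 's/np.array(f\["rotation"\],float)@/rm(f["rotation"])@/' h.py
python3 - <<'E'
from h import *
f=np.load("top0.npy",allow_pickle=True).item()
print(f["rotation"])
s=5.9
def P(u,v,z): return onz(f,235+(u+.5)/s-.5,200+(v+.5)/s-.5,z)
for n,u,v,z in[("fenceL in top",108,101,52),("fenceR in top",720,189,52),("boardNL",67,376,40),("boardNR",683,470,40),("edge R far",718,190,46),("sFL",286,224,46),("sFR",662,224,46),("sNL",286,312,46),("sNR",662,312,46),("lineF",569,224,46),("lineN",571,312,46),("coup",638,413,76)]: print(n,P(u,v,z).round(1))
E
```

```text
[ 0.1065226  -0.12648302 -1.56254128]
fenceL in top [611.2 157.7]
fenceR in top [ 570.4 -135.2]
boardNL [480.7 176.2]
boardNR [ 437.  -117.3]
edge R far [ 570.5 -135.3]
sFL [553.3  72.4]
sFR [ 554.  -107.9]
sNL [511.4  72.2]
sNR [ 511.9 -107.3]
lineF [553.9 -63.1]
lineN [511.9 -63.6]
coup [463.8 -90.5]
```

Emit:
send_rows:
  series:
    - [1,0,0,3,0]
    - [1,0,0,3,0]
    - [1,1.55,3.5,0,0]
    - [1,1.55,3.5,0,0]
    - [1,1.55,3.5,0,0]
    - [1,1.55,3.5,0,0]
    - [1,1.55,3.5,0,0]
    - [1,1.55,3.5,0,0]
    - [1,1.55,3.5,0,0]
    - [1,1.55,3.5,0,0]
    - [1,1.55,3.5,0,0]
    - [1,1.55,3.5,0,0]

```text
t: 1.1
tcp_pos: [376.8, -232.4, 302.2]
orientation: [0.566, -3.09, -0.0]
force: [0.4, 0.2, 0.0]
finger_gap: 85.3
grasp_force: 0.0
```

Emit:
send_rows:
  series:
    - [1,1.55,3.5,0,-0.1]
    - [1,1.55,3.5,0,-0.1]
    - [1,1.55,3.5,0,-0.1]
    - [1,1.55,3.5,0,-0.1]
    - [1,1.55,3.5,0,-0.1]
    - [1,1.55,3.5,0,0]
    - [1,1.55,3.5,0,0]
    - [1,0,0,0,0]
    - [1,0,0,0,0]

```text
t: 1.85
tcp_pos: [484.7, 10.2, 301.4]
orientation: [-0.201, -3.133, 0.001]
force: [0.2, 0.5, -0.5]
finger_gap: 85.1
grasp_force: 0.0
```

```bash
cat >> h.py <<'E'
def wrist():
    s=manip.read_state(); f=manip.grab_frame("wrist")
    T=np.array(f["tool_from_camera"],float); Rt=R.from_rotvec(s["orientation"]).as_matrix()
    f["eye"]=Rt@T[:3,3]+s["tcp_pos"]; f["rotation"]=Rt@T[:3,:3]
    return f,s
E
python3 - <<'E'
from h import *
f,s=wrist(); save(f,"w1.png"); np.save("w1.npy",f,allow_pickle=True); print(s["t"],s["tcp_pos"],s["orientation"],s["force"],s["qpos"],f["eye"])
E
```

```text
1.85 [484.67437492  10.19355264 301.42613355] [-2.00951720e-01 -3.13323785e+00  8.18391871e-04] [ 0.23606211  0.46752686 -0.5034707 ] [ 3.56750953e-01  1.03648393e-01 -2.20374246e-01 -3.23986716e-04
 -1.24873665e+00 -2.05553995e+00] [412.22929239  19.01615855 433.18298637]
```

View pics/w1.png

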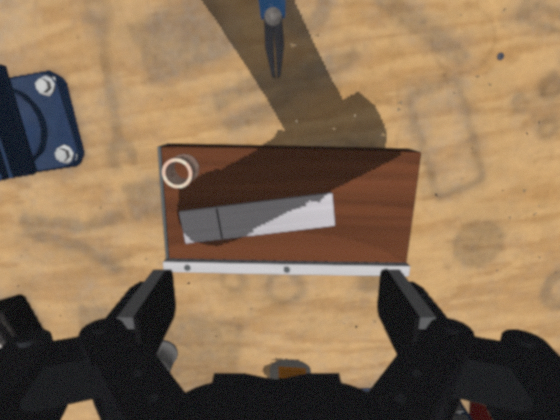

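The wrist view looks from the near side (rows grow away from the robot). The fence's inner edge runs (167,262) to (408,265). The strip corners are about (179,211), (332,194), (336,224) and (187,243), with the line from (217,207) to (221,240). I'll measure from this.

Run:
```python
from h import *
f=np.load("w1.npy",allow_pickle=True).item()
for n,u,v,z in[("fR",167,262,52),("fL",408,265,52),("nR",160,146,40),("nL",419,151,40),("sNR",179,211,46),("sNL",332,194,46),("sFL",336,224,46),("sFR",186,243,46),("lN",217,207,46),("lF",221,240,46),("coup",178,172,76)]: print(n,onz(f,u,v,z).round(1))
```

```text
fR [ 570.  -133.7]
fL [611.1 154.1]
nR [ 434.5 -115.8]
nL [477.2 173.8]
sNR [ 510.7 -107.9]
sNL [513.1  70.5]
sFL [549.9  72.2]
sFR [ 551.  -107.8]
lN [511.6 -63. ]
lF [552.5 -65.4]
coup [461.3 -90.5]
```

Emit:
send_rows:
  series:
    - [1,0,0,-4,-0.016]
    - [1,0,0,-4,0]
    - [1,0,0,-4,0]
    - [1,0,0,-4,0]
    - [1,0,0,-4,0]
    - [1,0,0,-2.5,0]
    - [1,0,0,-1,0]
    - [1,0,0,-0.5,0]
    - [1,0,0,0,0]
    - [1,0,0,0,0]

```text
t: 2.73
tcp_pos: [485.0, 8.0, 63.1]
orientation: [0.232, 3.132, 0.001]
force: [0.7, 0.9, -0.4]
finger_gap: 85.5
grasp_force: 0.0
```

Run:
```python
from h import *
f=manip.grab_frame("side"); c=f["color"][170:300,180:320]
cv2.imwrite("pics/s1.png",cv2.resize(c[:,:,::-1],None,fx=4.6,fy=4.6,interpolation=cv2.INTER_CUBIC))
```

```text
(no output)
```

View pics/s1.png

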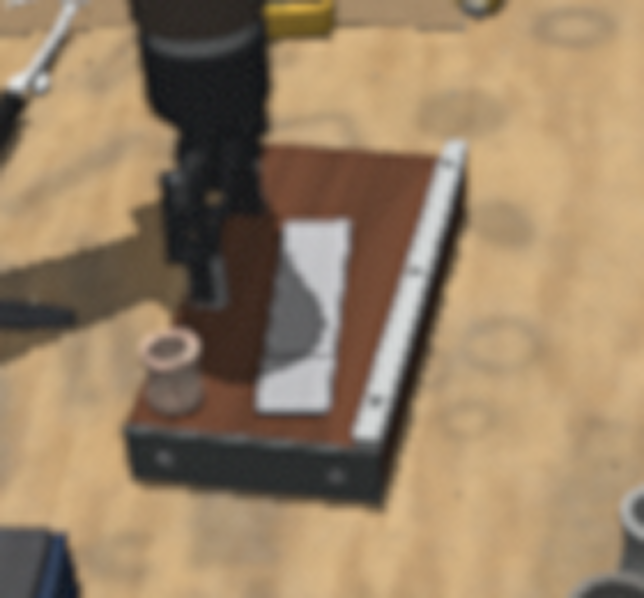

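The crop shows the right fingertip at about (208,300), between the coupling and the strip and clear of both. I'll go down until the tips feel the board.

Emit:
send_rows:
  series:
    - [1,0,0,-0.4,0]
    - [1,0,0,-0.4,0]
    - [1,0,0,0,0]
    - [1,0,0,0,0]

```text
t: 3.12
tcp_pos: [484.4, 8.6, 54.4]
orientation: [0.231, 3.133, 0.0]
force: [-0.3, -0.2, 0.9]
finger_gap: 85.5
grasp_force: 0.0
```

Emit:
send_rows:
  series:
    - [1,0,0,-0.2,0]
    - [1,0,0,0,0]
    - [1,0,0,0,0]

```text
t: 3.37
tcp_pos: [484.4, 8.6, 52.3]
orientation: [-0.231, -3.133, 0.0]
force: [0.1, 0.4, -0.5]
finger_gap: 85.5
grasp_force: 0.0
```

Emit:
send_rows:
  series:
    - [1,0,0,-0.2,0]
    - [1,0,0,0,0]
    - [1,0,0,0,0]

```text
t: 3.62
tcp_pos: [484.4, 8.6, 50.2]
orientation: [-0.231, -3.133, 0.0]
force: [-0.6, 0.0, -0.1]
finger_gap: 85.3
grasp_force: 0.0
```

Emit:
send_rows:
  series:
    - [1,0,0,-0.2,0]
    - [1,0,0,-0.2,0]
    - [1,0,0,0,0]
    - [1,0,0,0,0]

```text
t: 3.95
tcp_pos: [484.4, 8.5, 46.1]
orientation: [-0.231, -3.133, 0.0]
force: [-0.5, 0.3, 0.2]
finger_gap: 85.5
grasp_force: 0.0
```

Emit:
send_rows:
  series:
    - [1,0,0,-0.2,0]
    - [1,0,0,0,0]
    - [1,0,0,0,0]

```text
t: 4.2
tcp_pos: [484.4, 8.6, 44.2]
orientation: [-0.231, -3.133, 0.0]
force: [-0.2, -0.5, -0.0]
finger_gap: 85.1
grasp_force: 0.0
```

Emit:
send_rows:
  series:
    - [1,0,0,-0.2,0]
    - [1,0,0,0,0]
    - [1,0,0,0,0]

```text
t: 4.45
tcp_pos: [484.4, 8.5, 42.2]
orientation: [-0.231, -3.133, 0.0]
force: [-0.8, -0.9, -0.3]
finger_gap: 85.8
grasp_force: 0.0
```

Emit:
send_rows:
  series:
    - [1,0,0,-0.1,0]
    - [1,0,0,0,0]
    - [1,0,0,0,0]

```text
t: 4.7
tcp_pos: [484.4, 8.6, 41.3]
orientation: [-0.231, -3.133, 0.0]
force: [0.6, 0.6, -1.1]
finger_gap: 85.2
grasp_force: 0.0
```

Emit:
send_rows:
  series:
    - [1,0,0,-0.1,0]
    - [1,0.396,-0.057,0,0]
    - [1,0.396,-0.057,0,0]
    - [1,0.396,-0.057,0,0]
    - [1,0.396,-0.057,0,0]
    - [1,0.396,-0.057,0,0]
    - [1,0.396,-0.057,0,0]
    - [1,0.396,-0.057,0,0]
    - [1,0.396,-0.057,0,0]
    - [1,0,0,0,0]

```text
t: 5.53
tcp_pos: [516.4, 3.7, 40.1]
orientation: [-0.232, -3.132, 0.001]
force: [-2.6, -1.2, 0.6]
finger_gap: 85.4
grasp_force: 0.7
```

Run:
```python
from h import *
f,s=wrist(); save(f,"w2.png"); np.save("w2.npy",f,allow_pickle=True); print(s["tcp_pos"],s["force"])
```

```text
[516.41601525   3.69313935  40.11954217] [-2.55374754 -1.18021316  0.61293414]
```

View pics/w2.png

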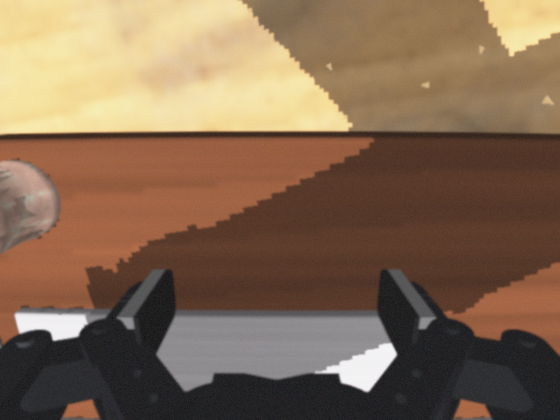

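Both fingertips are against the strip's near side (row ~310), which is already parallel to the board edge (row ~133). I'll push on to the fence, slowing at the end.

Emit:
send_rows:
  series:
    - [1,0.396,-0.057,0,0]
    - [1,0.396,-0.057,0,0]
    - [1,0.396,-0.057,0,0]
    - [1,0.396,-0.057,0,0]
    - [1,0.1,-0.014,0,0]
    - [1,0.1,-0.014,0,0]

```text
t: 6.08
tcp_pos: [534.3, 1.5, 40.2]
orientation: [0.231, 3.133, 0.0]
force: [-3.7, 0.9, 0.6]
finger_gap: 85.4
grasp_force: 1.5
```

Emit:
send_rows:
  series:
    - [1,0.1,-0.014,0,0]
    - [1,0.1,-0.014,0,0]
    - [1,0,0,0,0]

```text
t: 6.33
tcp_pos: [536.2, 1.2, 40.3]
orientation: [0.231, 3.133, 0.0]
force: [-1.9, -0.0, -0.4]
finger_gap: 85.5
grasp_force: 0.9
```

Emit:
send_rows:
  series:
    - [1,0.1,-0.014,0,0]
    - [1,0.1,-0.014,0,0]
    - [1,0,0,0,0]

```text
t: 6.58
tcp_pos: [538.3, 0.9, 40.3]
orientation: [0.231, 3.133, 0.0]
force: [-1.3, -0.6, -1.5]
finger_gap: 85.2
grasp_force: 0.8
```

Emit:
send_rows:
  series:
    - [1,0.1,-0.014,0,0]
    - [1,0.1,-0.014,0,0]
    - [1,0,0,0,0]

```text
t: 6.83
tcp_pos: [539.2, 0.6, 40.2]
orientation: [-0.231, -3.131, 0.0]
force: [-5.1, 2.1, 1.8]
finger_gap: 85.3
grasp_force: 2.3
```

Emit:
send_rows:
  series:
    - [1,0.1,-0.014,0,0]
    - [1,0,0,0,0]

```text
t: 7.0
tcp_pos: [539.3, 0.5, 40.1]
orientation: [-0.231, -3.129, 0.001]
force: [-6.0, 2.8, 4.2]
finger_gap: 85.4
grasp_force: 3.6
```

Emit:
send_rows:
  series:
    - [1,0.1,-0.014,0,0]
    - [1,0,0,0,0]

```text
t: 7.17
tcp_pos: [539.3, 0.4, 40.1]
orientation: [-0.231, -3.127, 0.001]
force: [-8.6, 3.5, 4.8]
finger_gap: 85.2
grasp_force: 4.7
```

Emit:
send_rows:
  series:
    - [1,-1,0.14,0,0]
    - [1,-1,0.14,0,0]
    - [0,0,0,2,0]
    - [-1,0,0,4,0]
    - [-1,0,0,4,0]
    - [-1,2.1,3.05,0,0]
    - [-1,2.1,3.05,0,0]
    - [-1,2.1,3.05,0,0]
    - [-1,0,0,0,0]
    - [-1,0,0,0,0]
    - [-1,0,0,0,0]
    - [-1,0,0,0,0]

```text
t: 8.17
tcp_pos: [584.5, 93.9, 140.3]
orientation: [-0.232, -3.133, 0.0]
force: [0.1, 0.3, -0.6]
finger_gap: -0.1
grasp_force: 0.0
```

Run:
```python
from h import *
f,s=wrist(); save(f,"w3.png"); np.save("w3.npy",f,allow_pickle=True); print(s["tcp_pos"],s["finger_gap"])
```

```text
[584.4750543   93.9236006  140.25971887] -0.06370149981896085
```

View pics/w3.png

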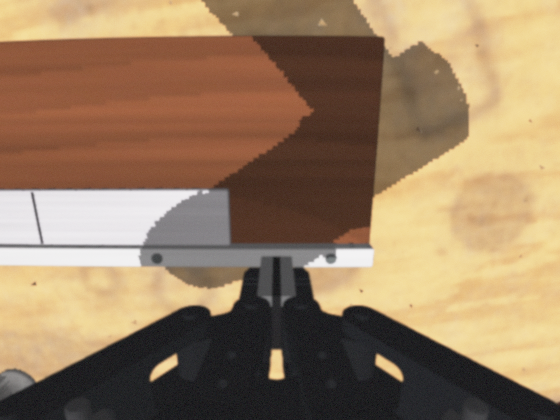

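The strip lies flush along the fence. Its left end runs (229,190) to (230,243) and its line (33,192) to (42,243). The board's left end runs (384,38) to (371,246).

```bash
cat >> h.py <<'E'
O=np.array([531.8,19.3]); B=np.array([[.9897,-.1435],[.1435,.9897]]) # rows: board x,y axes
def bd(p): return (B@(np.array(p)[:2]-O)).round(1)
E
python3 - <<'E'
from h import *
f=np.load("w3.npy",allow_pickle=True).item()
for n,u,v,z in[("bNL",384,38,40),("fenceL",372,246,52),("fenceR",0,243,52),("sNL",229,190,46),("sFL",230,243,46),("lN",33,192,46),("lF",42,243,46)]: print(n,bd(onz(f,u,v,z)))
print("tcp",bd([584.5,93.9]))
E
```

```text
bNL [-74.1 147.7]
fenceL [ 58.4 146.4]
fenceR [  56.  -113.1]
sNL [20.3 49.5]
sFL [58.2 48.6]
lN [ 20.9 -85.4]
lF [ 58.3 -86.4]
tcp [41.5 81.4]
```

Emit:
send_rows:
  series:
    - [-1,0,0,-4,0]
    - [-1,0,0,-3,0]
    - [-1,0,0,-1,0]
    - [-1,0,0,-0.6,0]
    - [-1,0,0,0,0]
    - [-1,0,0,0,0]

```text
t: 8.72
tcp_pos: [586.1, 94.7, 55.6]
orientation: [0.23, 3.131, 0.001]
force: [0.2, 0.9, -0.4]
finger_gap: 0.0
grasp_force: 0.0
```

Emit:
send_rows:
  series:
    - [-1,-0.072,-0.495,-0.1,0]
    - [-1,-0.072,-0.495,0,0]
    - [-1,-0.072,-0.495,0,0]
    - [-1,-0.072,-0.495,0,0]
    - [-1,-0.072,-0.495,0,0]
    - [-1,-0.072,-0.495,0,0]
    - [-1,0,0,0,0]

```text
t: 9.3
tcp_pos: [580.8, 64.5, 53.8]
orientation: [0.232, 3.132, 0.001]
force: [-0.4, 0.5, -0.4]
finger_gap: 0.3
grasp_force: 0.1
```

Emit:
send_rows:
  series:
    - [-1,-0.072,-0.495,0,0]
    - [-1,-0.072,-0.495,0,0]

```text
t: 9.47
tcp_pos: [579.6, 56.1, 53.7]
orientation: [0.23, 3.132, 0.003]
force: [-1.2, 5.9, 1.9]
finger_gap: 0.1
grasp_force: 2.8
```

Emit:
send_rows:
  series:
    - [-1,-0.072,-0.495,0,0]
    - [-1,-0.072,-0.495,0,0]

```text
t: 9.63
tcp_pos: [578.1, 46.2, 53.7]
orientation: [0.23, 3.132, 0.003]
force: [-1.1, 6.3, 2.4]
finger_gap: -0.2
grasp_force: 2.9
```

Run:
```python
from h import *
f,s=wrist(); save(f,"w4.png"); np.save("w4.npy",f,allow_pickle=True); print(s["tcp_pos"],s["force"],bd(s["tcp_pos"]))
```

```text
[578.11689491  46.16887999  53.65332141] [-1.06563992  6.34754583  2.36618148] [42.  33.2]
```

View pics/w4.png

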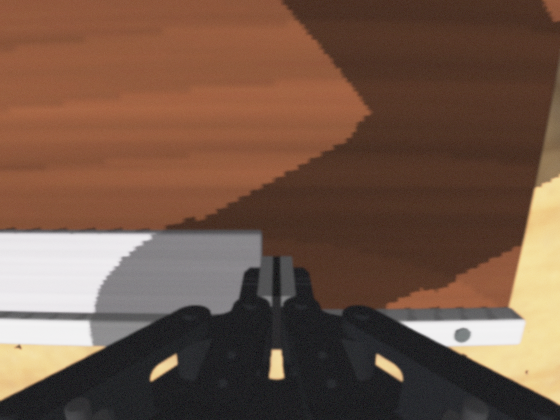

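The fingertip (left face u≈261) touches the strip's left end (u≈262), and the strip is still flush with the fence. I'll work out the remaining distance.

Run:
```python
from h import *
f=np.load("w4.npy",allow_pickle=True).item()
for n,u,v,z in[("sNL",262,231,46),("fenceLtop",509,309,52),("bL",521,246,40),("bL2",556,60,40)]: print(n,bd(onz(f,u,v,z)))
```

```text
sNL [18.8 26.8]
fenceLtop [ 54.6 137.6]
bL [ 29. 146.]
bL2 [-51.3 145.6]
```

Emit:
send_rows:
  series:
    - [-1,-0.072,-0.495,0,0]
    - [-1,-0.072,-0.495,0,0]
    - [-1,-0.072,-0.495,0,0]
    - [-1,-0.072,-0.495,0,0]
    - [-1,-0.072,-0.495,0,0]
    - [-1,-0.072,-0.495,0,0]
    - [-1,-0.072,-0.495,0,0]
    - [-1,-0.036,-0.25,0,0]
    - [-1,0,0,0,0]
    - [-1,0.14,0.99,0,0]

```text
t: 10.52
tcp_pos: [573.4, 17.0, 53.3]
orientation: [-0.233, -3.132, 0.001]
force: [1.1, -0.0, -0.1]
finger_gap: -0.3
grasp_force: 0.0
```

Emit:
send_rows:
  series:
    - [-1,0,0,4,0]
    - [-1,-1,-2,3.2,0]
    - [-1,-1,-2,3.2,0]
    - [-1,-1,-2,3.2,0]
    - [-1,-1,-3.7,0,0]
    - [-1,0,-3.5,0,0]
    - [-1,0,0,0,0]
    - [-1,0,0,0,0]

```text
t: 11.18
tcp_pos: [533.4, -115.6, 189.2]
orientation: [-0.236, -3.132, 0.001]
force: [0.1, -0.3, -0.5]
finger_gap: -0.0
grasp_force: 0.0
```

Run:
```python
from h import *
f,s=wrist(); save(f,"w5.png"); np.save("w5.npy",f,allow_pickle=True); print(s["tcp_pos"],bd(s["tcp_pos"]))
```

```text
[ 533.39199597 -115.63149089  189.20737547] [  20.9 -133.3]
```

View pics/w5.png

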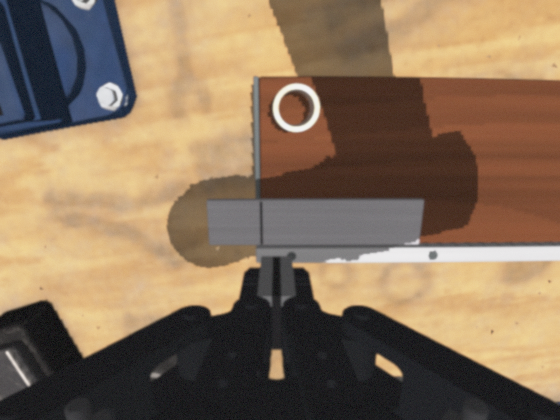

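The strip is flush, with its line at u≈261 and its right end at u≈208. The steel edge is at u≈254–260, so a few mm remain. I'll measure that with row profiles.

Run:
```python
from h import *
f=np.load("w5.npy",allow_pickle=True).item(); im=f["color"].astype(int)
for r in (90,110,150,170): print(r,[tuple(x) for x in im[r-1:r+2,249:266].mean(0).astype(int)])
for r in (205,220,235): print(r,im[r-1:r+2,255:268].sum(2).mean(0).astype(int))
print(im[215,203:213].sum(1), im[250:256,252:262].sum(2))
for u,v,z in[(208,215,46),(423,215,46),(261,205,46),(261,235,46),(254,90,40),(255,150,40),(258,90,40),(258,150,40),(256,250,52)]: print(u,v,z,bd(onz(f,u,v,z)))
```

```text
90 [(np.int64(228), np.int64(189), np.int64(133)), (np.int64(221), np.int64(181), np.int64(126)), (np.int64(199), np.int64(159), np.int64(113)), (np.int64(155), np.int64(126), np.int64(96)), (np.int64(126), np.int64(115), np.int64(103)), (np.int64(126), np.int64(128), np.int64(124)), (np.int64(133), np.int64(138), np.int64(138)), (np.int64(134), np.int64(139), np.int64(139)), (np.int64(127), np.int64(128), np.int64(129)), (np.int64(111), np.int64(104), np.int64(101)), (np.int64(110), np.int64(81), np.int64(69)), (np.int64(126), np.int64(78), np.int64(55)), (np.int64(137), np.int64(85), np.int64(58)), (np.int64(144), np.int64(89), np.int64(60)), (np.int64(142), np.int64(87), np.int64(58)), (np.int64(144), np.int64(88), np.int64(60)), (np.int64(144), np.int64(88), np.int64(60))]
110 [(np.int64(218), np.int64(179), np.int64(129)), (np.int64(195), np.int64(157), np.int64(115)), (np.int64(154), np.int64(125), np.int64(92)), (np.int64(127), np.int64(105), np.int64(81)), (np.int64(119), np.int64(108), np.int64(93)), (np.int64(121), np.int64(119), np.int64(115)), (np.int64(127), np.int64(131
[... 2063 characters left out ...]
358 344 289 219 209 281 336 355 363 355 358]
220 [357 359 360 347 309 241 204 263 331 357 364 361 362]
235 [364 359 365 359 332 263 208 254 320 359 361 366 363]
[322 323 327 320 337 357 360 366 368 364] [[339 333 336 352 354 384 387 391 390 384]
 [339 332 330 344 363 384 387 396 395 391]
 [335 330 336 347 360 376 396 387 392 396]
 [323 327 337 344 354 376 389 395 385 387]
 [336 327 334 343 364 371 390 380 387 377]
 [374 374 374 374 365 384 384 387 382 368]]
208 215 46 [  32.1 -190.5]
423 215 46 [ 33.2 -11.3]
261 205 46 [  23.8 -146.3]
261 235 46 [  50.  -146.8]
254 90 40 [ -66.3 -150.4]
255 150 40 [ -20.4 -150.6]
258 90 40 [ -66.3 -147.3]
258 150 40 [ -20.4 -148.2]
256 250 52 [  61.1 -150.9]
```

About 4.5 mm remain. I'll go back behind the left end, find contact, and nudge.

Emit:
send_rows:
  series:
    - [-1,0,3.5,0,0]
    - [-1,1,3.7,0,0]
    - [-1,1,2,-3.2,0]
    - [-1,1,2,-3.2,0]
    - [-1,1,2,-3.2,0]
    - [-1,0,0,-4,0]
    - [-1,0,0,0,0]
    - [-1,-0.072,-0.495,0,0]
    - [-1,0,0,0,0]
    - [-1,0,0,0,0]

```text
t: 12.07
tcp_pos: [572.7, 13.4, 53.0]
orientation: [-0.23, -3.132, 0.001]
force: [0.0, 0.7, -0.1]
finger_gap: -0.1
grasp_force: 0.0
```

Emit:
send_rows:
  series:
    - [-1,-0.028,-0.198,0,0]
    - [-1,0,0,0,0]

```text
t: 12.23
tcp_pos: [572.6, 10.8, 53.4]
orientation: [-0.231, -3.133, 0.0]
force: [-0.5, 0.6, -0.2]
finger_gap: -0.3
grasp_force: 0.0
```

Emit:
send_rows:
  series:
    - [-1,-0.014,-0.099,0,0]
    - [-1,0,0,0,0]

```text
t: 12.4
tcp_pos: [572.6, 9.7, 53.5]
orientation: [0.232, 3.133, 0.0]
force: [0.1, 0.2, -0.8]
finger_gap: -0.1
grasp_force: 0.0
```

Emit:
send_rows:
  series:
    - [-1,-0.014,-0.099,0,0]
    - [-1,0,0,0,0]

```text
t: 12.57
tcp_pos: [572.5, 8.7, 53.4]
orientation: [0.232, 3.133, 0.0]
force: [-0.2, 0.4, 0.4]
finger_gap: -0.2
grasp_force: 0.0
```

Emit:
send_rows:
  series:
    - [-1,-0.014,-0.099,0,0]
    - [-1,0,0,0,0]

```text
t: 12.73
tcp_pos: [572.5, 8.3, 53.4]
orientation: [0.231, 3.133, 0.001]
force: [-0.4, 1.5, 0.3]
finger_gap: 0.3
grasp_force: 1.0
```

Emit:
send_rows:
  series:
    - [-1,-0.014,-0.099,0,0]
    - [-1,-0.014,-0.099,0,0]
    - [-1,-0.014,-0.099,0,0]
    - [-1,-0.014,-0.099,0,0]
    - [-1,0,0,0,0]
    - [-1,0,0,0,0]

```text
t: 13.23
tcp_pos: [571.9, 4.1, 53.4]
orientation: [0.231, 3.133, 0.0]
force: [-0.7, 3.9, 0.7]
finger_gap: -0.1
grasp_force: 1.8
```

Moved about 4.2 mm. I'll back off and check from the same viewpoint.

Emit:
send_rows:
  series:
    - [-1,0.14,0.99,0,0]
    - [-1,0,0,4,0]
    - [-1,-1,-2,3.2,0]
    - [-1,-1,-2,3.2,0]
    - [-1,-1,-2,3.2,0]
    - [-1,-1,-3.7,0,0]
    - [-1,0,-3.5,0,0]
    - [-1,0,0,0,0]
    - [-1,0,0,0,0]

```text
t: 13.98
tcp_pos: [532.7, -119.8, 189.4]
orientation: [-0.236, -3.132, 0.001]
force: [0.0, 0.7, -0.6]
finger_gap: -0.2
grasp_force: 0.0
```

Run:
```python
from h import *
f,s=wrist(); save(f,"w6.png"); np.save("w6.npy",f,allow_pickle=True); print(s["tcp_pos"],bd(s["tcp_pos"]))
im=f["color"].astype(int)
c=im[60:270,180:460].astype(np.uint8); cv2.imwrite("pics/w6c.png",cv2.resize(c[:,:,::-1],None,fx=2.8,fy=2.8,interpolation=cv2.INTER_CUBIC))
g=lambda r,a,b:im[r-2:r+3,a:b].sum(2).mean(0).astype(int)
for r in(90,150,170): print(r,250,g(r,250,275))
for r in(205,220,235): print(r,250,g(r,250,275))
```

```text
[ 532.71276247 -119.8406068   189.39301162] [  20.9 -137.6]
90 250 [558 558 559 555 543 513 454 367 327 355 394 414 401 353 286 260 278 291
 295 292 294 293 290 294 290]
150 250 [503 497 500 498 497 488 459 403 330 306 339 377 385 367 318 266 262 277
 285 291 288 287 288 291 291]
170 250 [482 477 476 473 464 437 385 309 259 268 316 360 378 369 323 258 237 246
 254 257 255 259 254 256 253]
205 250 [359 361 361 359 360 360 362 358 343 287 216 217 284 342 357 361 357 360
 359 361 358 358 358 360 358]
220 250 [361 358 360 357 361 362 360 359 340 296 230 209 268 330 353 356 361 360
 361 361 360 358 357 359 361]
235 250 [367 363 361 362 362 366 361 358 355 316 251 204 255 317 353 364 360 362
 363 362 364 362 365 364 365]
```

View pics/w6c.png

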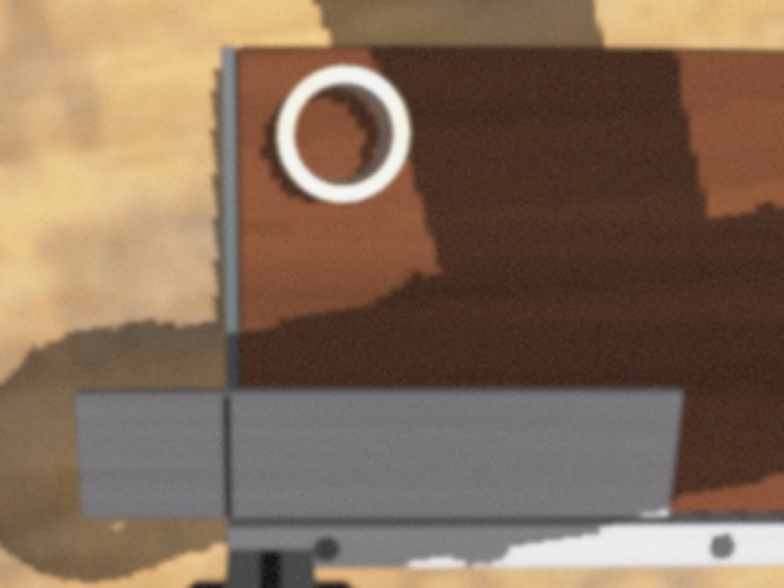

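The line meets the steel cap's outer edge to within about a mm, and the strip is flush. One numeric check before handing in.

Run:
```python
from h import *
f=np.load("w6.npy",allow_pickle=True).item()
u0=180;
for n,u,v,z in[("edge90",257.5,90,40),("edge150",258.5,150,40),("edge170",258.5,170,40),("fence end",180+228/2.8,60+535/2.8,52),("line205",260.5,205,46),("line235",261,235,46),("right end",180+77/2.8,60+450/2.8,46),("left end",180+679/2.8,60+450/2.8,46),("fence in",350,60+521/2.8,52),("stripfar",350,60+516/2.8,46),("stripnear",350,60+389/2.8,46)]: print(n,bd(onz(f,u,v,z)))
```

```text
edge90 [ -66.4 -152. ]
edge150 [ -20.4 -152.1]
edge170 [  -4.2 -152.4]
fence end [  62.1 -150.7]
line205 [  23.8 -151. ]
line235 [  50.  -151.1]
right end [  37.1 -195.5]
left end [ 38.3 -15.4]
fence in [ 58.1 -76.7]
stripfar [ 59.  -75.5]
stripnear [ 19.1 -77.7]
```

```bash
python3 -c "
from plant import manip
print(manip.job_done())"
```

```text
the job is handed in; nothing more can be done
None
```

I handed the job in at about 14 s, and it returned no verdict. By my last wrist-camera measurement, the strip lies flush along the fence, its pencil line is within about 1 mm of the steel-capped edge, and the short end overhangs; nothing else was touched.

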